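# Hang the headset beside the other one on the bench rack

## Task

Hang the headset that stands on the bench over the bar of the headset rack, beside the one already hanging there, setting it down gently. Use whichever side has room, and if the hanging one is so near the middle that neither side has, slide it along first; in the end both must hang straight down from the bar by their crown cushions, still, square to the bar and not touching each other. Leave everything else on the bench where it is.

Things in the scene. Friction and masses are not known exactly. Their poses are not given: they have to be found in the camera images.
- headset: rigid cordless black headset standing on the bench on its two cups; arch in its x-z plane: 154 mm wide (x), 60 mm deep (y), 158 mm tall (z up), 0.2 kg. Flat-bottomed cups, each 34 mm in x, 60 mm in y, 64 mm tall, 86 mm free between them, joined by a 22 mm wide band with a crown cushion. Origin: midway between the cups, level with their undersides.
- headset_crown (a point): centre of the top face of the headset's crown cushion, 158 mm above its origin. The cushion is a straight block, 56 mm along the headset's x, 26 mm along y (grip it across y, from above), 18 mm thick; its flat underside rests on the bar when hung.
- hung_headset: an identical headset already hanging on the rack's bar, the bar passing under its crown cushion along its y; same shape, size, origin and axes. It is loose and can be slid along the bar.
- hung_headset_crown (a point): centre of the top face of the hung headset's crown cushion.
- rack: grey metal rack fixed to the bench; origin under its centre, bar along its y. Base plate 160 x 222 x 8 mm. Side plates, 160 mm wide in x, 100 mm high, inner faces at y = +-105 mm: the cups of both headsets must fit between them. Above these, 30 mm wide uprights carry the bar. A hung headset's cups end 25 mm above the bench.
- rack_bar (a point): middle of the bar's length, on top of the bar, 165 mm above the bench; axes as the rack's, y along the bar, z up. Steel bar, 14 mm diameter, 210 mm free length; the uprights end level with its top.
- spool: bystander: metal solder spool standing on end, 54 mm across, 46 mm tall; origin under its centre.
- flux_jar: bystander: small amber jar, 48 mm across, 60 mm tall; origin under its centre.
- screwdriver: bystander: screwdriver lying down, 170 mm long along its own x; origin under its middle.
- wash_bottle: bystander: white plastic bottle, 68 mm across, 150 mm tall; origin under its centre.
- brush: bystander: brush lying down, 160 mm long along its own x; origin under its middle.
- tip_tin: bystander: small open brass bowl (tip-cleaning tin), 72 mm across, 35 mm tall; origin under its centre.
Mind the look-alikes: they are no part of the job. What is shaped like the headset but orange is not meant.

How it is judged:
On the way:
1. the headset is lifted clear of the bench (height (world z) of headset above 0.02 m), for 0.1 s.
At the end, for the whole second after the job is handed in: Both headsets hang at rest (under 0.04 m/s, 0.4 rad/s) on the rack's bar, not touching each other: cushion top 10-26 mm above the bar's top, within 28 mm across and 90 mm along it from its middle, upright within 0.25 rad, y axes along the bar within 0.35 rad (z of headset_crown in the frame of rack_bar between 0.01 and 0.026 m and x of headset_crown in the frame of rack_bar between -0.028 and 0.028 m and y of headset_crown in the frame of rack_bar between -0.09 and 0.09 m and angle between each of headset, hung_headset's own z axis and vertical below 0.25 rad and angle between the y axis of each of headset, hung_headset and the y axis of rack, either way round below 0.35 rad and contact force between each of headset, hung_headset and rack above 0.5 N and linear speed of each of headset, hung_headset below 0.04 m/s and angular speed of each of headset, hung_headset below 0.4 rad/s and z of hung_headset_crown in the frame of rack_bar between 0.01 and 0.026 m and x of hung_headset_crown in the frame of rack_bar between -0.028 and 0.028 m and y of hung_headset_crown in the frame of rack_bar between -0.09 and 0.09 m and contact force between headset and hung_headset below 0.05 N).
It fails at once if a bystander (spool, jar, screwdriver, bottle, brush or bowl) is moved by more than 30 mm (distance of any of spool, flux_jar, screwdriver, wash_bottle, brush, tip_tin from where it was at the start of the episode above 0.03 m).
It fails at once if the headset is slammed or dropped onto the rack (more than 60 N) (contact force between headset and rack above 60 N).
It also fails if it takes over 58 s, if anything falls off the work surface, if the arm or the gripper's body presses on something with over 40 N, if the wrist force passes 120 N, or if a joint passes its speed limit or range.

## Robot

A 7-joint arm with a two-finger parallel gripper is mounted at the origin on the work surface. World frame = base frame: x ahead of the robot, y to its left, z up, the work surface at z = 0. Lengths are in m, angles in rad, forces in N, time in s.
With the tool pointing down it reaches from about 0.425 to 0.875 m from the base axis. Payload 4.7 kg.
Tool frame: the origin (TCP) lies between the finger pads; the fingertips stand 11 mm ahead of it and the grasp point (between the pads) lies 8 mm behind it; z points along the fingers, y is the line along which they close (so a half turn about z gives the same grasp; the last joint's range is limited). The gripper opens to 87 mm and grips with 3 to 60 N. Pads are 19 mm wide; open, the fingers measure 117 mm over their backs; the gripper's body (75 mm by 190 mm) begins 51 mm behind the grasp point.
Start: joints at [1.201, 0.321, -0.07, 1.45, 0.023, 1.371, -0.057], TCP at [0.243, -0.603, 0.202] pointing down, gripper open.
Joint ranges: [-2.86, 2.86], [-0.3, 2.09], [-1.38, 1.24], [0.06, 2.45], [-1.56, 4.7], [0.09, 2.05], [-2.69, 2.69]. Speed limits (rad/s): [2.57, 2.57, 3.14, 3.14, 3.14, 3.14, 3.14].

## Interface

Orientations are given as a rotation vector (axis times angle).
In Python, from bench import ctrl gives the robot as it stands. The module is installed in compiled form; this text tells all that it offers.
- The arm moves only by the shell command python3 -m inch 'ROWS' [FORCE]. ROWS is JSON, a list of rows, each an object with "slide": the shift along the tool's x, y, z scaled (see below), a list of three; "angular": the turn, a rotation vector about the tool's x, y, z scaled (see below), a list of three; "claw": the opening, from -1 (shut) to 1 (fully open). In form: [{"slide": [tx, ty, tz], "angular": [rx, ry, rz], "claw": claw}, ...]. A call has 1 to 10 rows; each row is the pose to reach, as a shift and turn from the pose commanded when the call began, along the tool's axes at that moment; what a row does not reach only later rows make up. The controller multiplies each number of a shift by 0.25 m and each number of a turn by 30 degrees. A row lasts 1/10 s, in which the tool goes at most 50 mm and 8.59 degrees, less where a joint would pass 70% of its speed; a pose out of reach is approached as far as the arm can. A call with a number of a shift or a turn outside -1 to 1 is refused whole. A call with a gripper value outside its range is refused whole. The fingers move at their own pace and stop on an object; FORCE is the grip in N (left out, the last holds). Time passes only in rows, so rows that repeat a pose let the fingers close. It gives the time, the measured TCP pose, the force, the opening and the grip force at its end, in the units of the state.
- ctrl.get_state(): the state, without advancing time (a new reading comes with each control period).
- ctrl.get_image(name): name is "side" or "top" or "wrist"; returns a dict with "color" (400x640x3 uint8, red, green, blue), "depth" (400x640 float32, m along the optical axis (not along the pixel's ray), 0 where there is no reading), "camera_matrix" (3x3 intrinsics, pixels), "dist_coeffs" ([k1, k2, p1, p2, k3] as OpenCV has them; the pictures are not rectified), "extrinsics" (4x4, takes a point from camera to world coordinates); the wrist camera has in their place "tool_from_camera" (4x4, takes a point from camera to tool coordinates, whose origin is the TCP and whose axes are the flange's). Camera axes: x right, y up, looking along -z (the intrinsics and any distortion apply to the point x, -y, -z); pixel columns grow to the right and rows downward; lengths in m; the calibration is good to about 2 mm. A picture is of the moment at which its call begins: read the wrist's pose just before it.
- ctrl.close_job(): hands the job in; it is judged then, once.
Trained networks look in the newest picture that a camera, given by its name, has taken for a name from the list of things; names that differ only in an ending like _2 or _b are one class to them, and where a whole thing is asked for, a point or a joint stands for the part that bears it (a point fixed in the world has none). Each returns a list of dicts, best first, with "confidence" (0 to 1); they miss things now and then, are a little off and sometimes report something else, mostly with a low value. They report only what shows in the picture. A call takes as long as a camera call. They do not tell look-alikes from the thing itself.
- ctrl.find_in(query, camera): "bbox" ([centre column, centre row, width, height] in pixels, round what is visible of it).
- ctrl.outline_of(query, camera): "mask" (400x640 bool, what is visible of it) and "bbox" ([centre column, centre row, width, height] in pixels, round what is visible of it).
The state is a dict: "time": time; "joint_positions": joint angles; "qd": joint speeds; "joint_torque": joint torques, N m; "position": TCP position; "tool_rot": TCP orientation; "ft_force": force on the tool from outside, world axes, zero at the start; "torque": the same for the moment, N m; "grip_width": opening from 0.0 (shut) to 1.0 (fully open); "grip_force": force on a finger pad.
Only numpy, scipy, OpenCV 4.12 (cv2) and the standard library are available. Lean on these libraries where they do the work, as an engineer would, in place of code of your own. Each camera call takes 0.05 s, during which the arm holds its last target. There are 200 camera calls.

## Working session

There is one attempt and no reset: what is moved stays moved. The work goes in short steps, Python scripts to look and compute and a shell command to move; the robot and the scene stay as the last step left them, time stands still between calls to the robot, and variables do not carry over. Pictures are saved under pics/ and viewed, at most 10 in all, crops included, and the job is handed in when it is done.

```bash
mkdir -p pics
cat > h.py <<'E'
import numpy as np, cv2
from bench import ctrl
from scipy.spatial.transform import Rotation as R
def shot(n):
    s=ctrl.get_state(); im=ctrl.get_image(n)
    if n=='wrist':
        T=np.eye(4);T[:3,:3]=R.from_rotvec(s['tool_rot']).as_matrix();T[:3,3]=s['position']
        im['extrinsics']=T@im['tool_from_camera']
    return im
def cloud(im):
    h,w=im['depth'].shape
    u,v=np.meshgrid(np.arange(w),np.arange(h))
    p=cv2.undistortPoints(np.stack([u,v],-1).reshape(-1,1,2).astype(float),np.array(im['camera_matrix']),np.array(im['dist_coeffs'])).reshape(h,w,2)
    d=im['depth']
    P=np.stack([p[...,0]*d,-p[...,1]*d,-d,np.ones_like(d)],-1)@np.array(im['extrinsics']).T
    P=P[...,:3].copy();P[d==0]=np.nan
    return P
def save(im,n): cv2.imwrite(f'pics/{n}.png',im['color'][...,::-1])
E
python3 - <<'E'
from h import *
s=ctrl.get_state();print({k:np.round(v,3).tolist() for k,v in s.items()})
ims=[]
for c in ['top','side']:
    im=shot(c); P=cloud(im); ims.append(im['color'])
    np.savez(f'{c}.npz',P=P,c=im['color'])
    print(c,np.round(im['extrinsics'],2).tolist())
    for q in ['headset','hung_headset','rack','spool','flux_jar','screwdriver','wash_bottle','brush','tip_tin']:
        for r in ctrl.outline_of(q,c):
            m=r['mask'];X=P[m];
            print(q,round(r['confidence'],2),np.round(r['bbox']).tolist(),np.round(np.nanmedian(X,0),3),np.round(np.nanpercentile(X,[2,98],axis=0),3).tolist(),np.median(im['color'][m],0))
    save(im,c)
E
```

```text
{'time': 0.0, 'joint_positions': [1.201, 0.322, -0.07, 1.452, 0.023, 1.371, -0.057], 'qd': [0.0, -0.0, -0.001, 0.0, -0.0, 0.002, 0.002], 'joint_torque': [-0.001, -49.129, -0.404, -31.253, -0.064, 0.044, 0.0], 'position': [0.243, -0.602, 0.201], 'tool_rot': [-3.082, -0.599, 0.001], 'ft_force': [-0.554, -0.457, 0.533], 'torque': [0.012, -0.013, -0.036], 'grip_force': 0.0, 'grip_width': 1.0}
top [[-0.01, 0.99, -0.15, 0.37], [-1.0, -0.01, 0.01, 0.04], [0.01, 0.15, 0.99, 1.29], [0.0, 0.0, 0.0, 1.0]]
headset 0.91 [432.0, 268.0, 54.0, 46.0] [ 0.34  -0.29   0.111] [[0.29, -0.355, 0.02], [0.406, -0.23, 0.161]] [82. 40. 19.]
headset 0.59 [391.0, 211.0, 41.0, 53.0] [ 0.499 -0.188  0.119] [[0.44, -0.241, 0.017], [0.583, -0.138, 0.161]] [13. 13. 12.]
hung_headset 0.88 [286.0, 216.0, 22.0, 51.0] [0.49  0.113 0.148] [[0.424, 0.087, 0.058], [0.572, 0.141, 0.186]] [25. 27. 23.]
rack 0.71 [260.0, 215.0, 89.0, 56.0] [0.498 0.21  0.01 ] [[0.428, 0.067, 0.003], [0.58, 0.285, 0.167]] [71. 76. 75.]
spool 0.57 [327.0, 226.0, 20.0, 18.0] [ 0.468 -0.002  0.046] [[0.442, -0.026, -0.0], [0.492, 0.024, 0.051]] [
[... 1550 characters left out ...]
.04 ] [[0.629, -0.014, 0.005], [0.67, 0.024, 0.062]] [76. 73. 60.]
screwdriver 0.9 [238.0, 267.0, 66.0, 16.0] [0.816 0.152 0.02 ] [[0.708, 0.136, 0.007], [0.861, 0.165, 0.026]] [108.  30.  25.]
wash_bottle 0.94 [292.0, 385.0, 39.0, 28.0] [0.593 0.495 0.119] [[0.565, 0.472, 0.095], [0.625, 0.507, 0.151]] [120.5 123.  107. ]
brush 0.46 [328.0, 150.0, 26.0, 8.0] [ 0.601 -0.413  0.016] [[0.56, -0.473, 0.0], [0.638, -0.398, 0.022]] [75.  79.  73.5]
tip_tin 0.69 [260.0, 202.0, 24.0, 19.0] [ 0.767 -0.114  0.023] [[0.734, -0.133, 0.001], [0.795, -0.067, 0.036]] [108.  81.  34.]
tip_tin 0.63 [291.0, 385.0, 38.0, 30.0] [0.593 0.495 0.119] [[0.565, 0.473, 0.096], [0.624, 0.507, 0.152]] [121. 124. 107.]
```

Run:
```python
from h import *
A=np.concatenate([np.load(f'{c}.npz')['P'].reshape(-1,3) for c in('top','side')])
def sel(lo,hi):
    m=np.all((A>lo)&(A<hi),1);return A[m]
def rect(X,n):
    r=cv2.minAreaRect((X[:,:2]*1000).astype(np.float32)); print(n,len(X),np.round(r[0],1),np.round(r[1],1),round(r[2],1),'zmed',np.median(X[:,2]).round(4))
h=sel([.42,-.26,.03],[.6,-.11,.2]); rect(h,'head all')
rect(h[h[:,2]>.148],'head crown'); rect(h[h[:,2]<.075],'cups')
g=sel([.40,.06,.03],[.6,.155,.2]); rect(g[g[:,2]>.174],'hung crown'); rect(g,'hung all')
b=sel([.47,.05,.155],[.53,.31,.172]); rect(b,'bar')
r=sel([.38,.04,.08],[.62,.31,.11]);r=r[(r[:,1]>.24)|(r[:,1]<.085)];rect(r,'sides')
for y in np.arange(.05,.31,.02):
    q=b[abs(b[:,1]-y)<.01]
    if len(q): print(round(y,2),len(q),np.round(np.median(q,0),3),np.round(q[:,0].min(),3),np.round(q[:,0].max(),3))
a=[cv2.resize(np.load(f'{c}.npz')['c'][y0:y0+200,x0:x0+250],(800,640))[:,:,::-1] for c,x0,y0 in(('top',200,110),('side',230,110))]
cv2.imwrite('pics/both.png',cv2.resize(np.hstack(a),(800,320)))
```

```text
head all 1699 [ 511.5 -192.9] [ 63.3 158.7] 59.1 zmed 0.0868
head crown 424 [ 510.7 -192.4] [29.5 90.4] 59.0 zmed 0.1567
cups 809 [ 511.5 -192.9] [ 63.3 158.7] 59.1 zmed 0.0594
hung crown 543 [500.5 117.6] [29.7 82.7] 86.5 zmed 0.1817
hung all 3573 [497.9 108.5] [ 92.7 160.2] 87.3 zmed 0.0903
bar 994 [496.  177.9] [ 56.5 232. ] 3.6 zmed 0.164
sides 1307 [501.  176.8] [227.5 162.4] 88.0 zmed 0.0954
0.07 124 [0.497 0.071 0.165] 0.481 0.514
0.09 42 [0.497 0.089 0.164] 0.492 0.503
0.11 10 [0.499 0.102 0.163] 0.492 0.507
0.13 85 [0.5   0.131 0.166] 0.471 0.528
0.15 74 [0.5   0.151 0.164] 0.492 0.506
0.17 76 [0.501 0.169 0.165] 0.492 0.506
0.19 85 [0.501 0.19  0.164] 0.494 0.507
0.21 79 [0.501 0.21  0.164] 0.494 0.51
0.23 93 [0.502 0.23  0.164] 0.496 0.51
0.25 84 [0.504 0.25  0.164] 0.495 0.51
0.27 90 [0.504 0.27  0.164] 0.497 0.51
0.29 152 [0.503 0.288 0.164] 0.489 0.518
```

View pics/both.png

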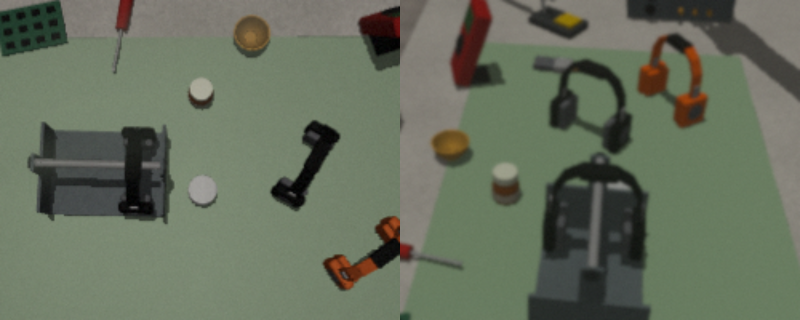

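The top crop (left) shows the rack with the black hung headset toward its right (−y) end and free bar to the left (+y). The black standing headset is right of centre and the orange look-alike is below it at bottom right. The +y side has room, so nothing needs sliding.

```bash
cat > go.py <<'E'
import sys
from h import *
# target x y z, world yaw(deg) of tool y
x,y,z,yaw=map(float,sys.argv[1:5]); a=np.radians(yaw)
s=ctrl.get_state();M=R.from_rotvec(s['tool_rot'])
ty=np.array([np.cos(a),np.sin(a),0]);tz=np.array([0,0,-1.]);G=R.from_matrix(np.stack([np.cross(ty,tz),ty,tz],1))
d=M.inv().apply(np.array([x,y,z])-s['position'])/.25
w=(M.inv()*G).as_rotvec(degrees=True)/30
print('t',s['time'],'pos',np.round(s['position'],4),'slide',np.round(d,3),'ang',np.round(w,3),'q',np.round(s['joint_positions'],2),'grip',round(s['grip_width'],3),round(s['grip_force'],1),'F',np.round(s['ft_force'],1))
E
python3 go.py 0.38 -0.40 0.30 -40; python3 go.py .511 -.193 .26 59
```

```text
t 1.0 pos [ 0.2434 -0.6027  0.202 ] slide [ 0.81  -0.547 -0.392] ang [ 0.     0.    -0.934] q [ 1.2   0.32 -0.07  1.45  0.02  1.37 -0.06] grip 1.005 0.0 F [-0.6  0.6  0.5]
t 1.0 pos [ 0.2434 -0.6027  0.202 ] slide [ 1.606 -1.119 -0.232] ang [ 0.     0.    -4.234] q [ 1.2   0.32 -0.07  1.45  0.02  1.37 -0.06] grip 1.005 0.0 F [-0.6  0.6  0.5]
```

```bash
python3 -m inch '[{"slide":[0,0,-0.2],"angular":[0,0,-0.25],"claw":1},{"slide":[0.2,-0.1,-0.39],"angular":[0,0,-0.5],"claw":1},{"slide":[0.4,-0.25,-0.39],"angular":[0,0,-0.75],"claw":1},{"slide":[0.6,-0.4,-0.39],"angular":[0,0,-1],"claw":1},{"slide":[0.81,-0.55,-0.39],"angular":[0,0,-1],"claw":1},{"slide":[0.81,-0.55,-0.39],"angular":[0,0,-1],"claw":1},{"slide":[0.81,-0.55,-0.39],"angular":[0,0,-1],"claw":1}]'; python3 go.py .511 -.193 .26 -10
```

```text
time: 1.7
position: [0.3849, -0.3926, 0.3007]
tool_rot: [2.816, 1.392, 0.005]
ft_force: [0.1, 0.0, 0.1]
grip_width: 0.998
grip_force: 0.0
t 1.7 pos [ 0.3849 -0.3926  0.3007] slide [ 0.94  -0.084  0.165] ang [ 0.005 -0.004 -0.912] q [ 1.01  0.09 -0.28  1.53  0.02  1.52  0.08] grip 0.998 0.0 F [0.1 0.  0.1]
```

```bash
python3 -m inch '[{"slide":[0.2,0,0],"angular":[0,0,-0.25],"claw":1},{"slide":[0.4,-0.05,0],"angular":[0,0,-0.5],"claw":1},{"slide":[0.6,-0.06,0],"angular":[0,0,-0.75],"claw":1},{"slide":[0.8,-0.07,0],"angular":[0,0,-1],"claw":1},{"slide":[0.94,-0.08,0],"angular":[0,0,-1],"claw":1},{"slide":[0.94,-0.08,0],"angular":[0,0,-1],"claw":1},{"slide":[0.94,-0.08,0],"angular":[0,0,-1],"claw":1}]'; 
python3 -m inch '[{"slide":[0,0,0],"angular":[0,0,-0.3],"claw":1},{"slide":[0,0,0],"angular":[0,0,-0.6],"claw":1},{"slide":[0,0,0],"angular":[0,0,-0.9],"claw":1},{"slide":[0,0,0],"angular":[0,0,-1],"claw":1},{"slide":[0,0,0],"angular":[0,0,-1],"claw":1}]'; 
python3 go.py .511 -.193 .30 59
```

```text
time: 2.4
position: [0.5088, -0.2016, 0.2995]
tool_rot: [2.369, 2.063, -0.001]
ft_force: [-0.7, -0.5, -0.2]
grip_width: 0.999
grip_force: 0.0
time: 2.9
position: [0.5076, -0.2043, 0.2994]
tool_rot: [1.762, 2.601, -0.001]
ft_force: [-0.3, -0.8, -0.7]
grip_width: 1.0
grip_force: 0.0
t 2.9 pos [ 0.5076 -0.2043  0.2994] slide [ 0.037  0.03  -0.003] ang [-0.002  0.    -1.241] q [ 0.81  0.1  -0.52  1.53  0.05  1.52  0.67] grip 1.0 0.0 F [-0.3 -0.8 -0.7]
```

```bash
python3 -m inch '[{"slide":[0.04,0.03,0],"angular":[0,0,-0.3],"claw":1},{"slide":[0.04,0.03,0],"angular":[0,0,-0.6],"claw":1},{"slide":[0.04,0.03,0],"angular":[0,0,-0.9],"claw":1},{"slide":[0.04,0.03,0],"angular":[0,0,-1],"claw":1},{"slide":[0.04,0.03,0],"angular":[0,0,-1],"claw":1}]'
python3 - <<'E'
from h import *
im=shot('wrist');P=cloud(im);save(im,'w1')
X=P.reshape(-1,3);X=X[np.all((X>[.40,-.29,.02])&(X<[.62,-.09,.17]),1)]
for lo in(.145,.15,.02):
    Y=X[X[:,2]>lo];r=cv2.minAreaRect((Y[:,:2]*1000).astype(np.float32));print(len(Y),np.round(r[0],1),np.round(r[1],1),r[2],np.median(Y[:,2]))
E
python3 go.py .511 -.193 .154 59
```

```text
time: 3.4
position: [0.5112, -0.1913, 0.2994]
tool_rot: [-1.029, -2.968, 0.001]
ft_force: [-0.1, -0.2, -0.5]
grip_width: 0.995
grip_force: 0.0
1360 [ 511.9 -193.7] [26.  90.5] 59.48066711425781 0.1576920777600447
1149 [ 512.3 -193.9] [26.  72.7] 59.48066711425781 0.1580186729790996
2821 [ 512.5 -193.7] [ 59.9 155.1] 59.61903381347656 0.1436379493490184
t 3.45 pos [ 0.5113 -0.1911  0.2994] slide [-0.004 -0.006  0.582] ang [-0.001 -0.    -0.243] q [ 0.82  0.1  -0.56  1.54  0.05  1.52  1.17] grip 0.997 0.0 F [ 0.3 -0.4 -0.4]
```

View pics/w1.png

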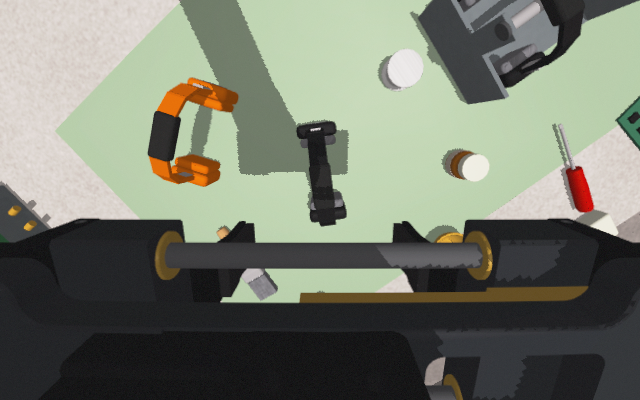

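The wrist picture shows the black headset at about (320,172), with its arch roughly across the finger-closing line and the orange one at (185,135). Its crown fit agrees with the first measurement to about 1 mm.

```bash
python3 go.py .512 -.1937 .154 59.5
python3 -m inch '[{"slide":[-0.004,-0.01,0.15],"angular":[0,0,-0.25],"claw":1},{"slide":[-0.004,-0.01,0.3],"angular":[0,0,-0.25],"claw":1},{"slide":[-0.004,-0.01,0.4],"angular":[0,0,-0.25],"claw":1},{"slide":[-0.004,-0.01,0.4],"angular":[0,0,-0.25],"claw":1},{"slide":[-0.004,-0.01,0.4],"angular":[0,0,-0.25],"claw":1}]'; python3 go.py .512 -.1937 .154 59.5
```

```text
t 3.45 pos [ 0.5113 -0.1911  0.2994] slide [-0.009 -0.006  0.582] ang [-0.001 -0.    -0.26 ] q [ 0.82  0.1  -0.56  1.54  0.05  1.52  1.17] grip 0.997 0.0 F [ 0.3 -0.4 -0.4]
time: 3.95
position: [0.5111, -0.1929, 0.2001]
tool_rot: [0.83, 3.03, -0.0]
ft_force: [0.1, -0.4, 0.9]
grip_width: 0.999
grip_force: 0.0
t 3.95 pos [ 0.5111 -0.1929  0.2001] slide [-0.005 -0.001  0.184] ang [-0.     0.    -0.004] q [ 0.83  0.14 -0.56  1.7   0.08  1.33  1.29] grip 0.999 0.0 F [ 0.1 -0.4  0.9]
```

```bash
python3 -m inch '[{"slide":[-0.005,0,0.1],"angular":[0,0,0],"claw":1},{"slide":[-0.005,0,0.16],"angular":[0,0,0],"claw":1},{"slide":[-0.005,0,0.184],"angular":[0,0,0],"claw":1},{"slide":[-0.005,0,0.184],"angular":[0,0,0],"claw":1},{"slide":[-0.005,0,0.184],"angular":[0,0,0],"claw":1}]' 30; python3 go.py .512 -.1937 .154 59.5
python3 -m inch '[{"slide":[0,0,0],"angular":[0,0,0],"claw":-0.2},{"slide":[0,0,0],"angular":[0,0,0],"claw":-0.3},{"slide":[0,0,0],"angular":[0,0,0],"claw":-0.4},{"slide":[0,0,0],"angular":[0,0,0],"claw":-0.6},{"slide":[0,0,0],"angular":[0,0,0],"claw":-1},{"slide":[0,0,0],"angular":[0,0,0],"claw":-1},{"slide":[0,0,0],"angular":[0,0,0],"claw":-1},{"slide":[0,0,0],"angular":[0,0,0],"claw":-1}]' 30
```

```text
time: 4.45
position: [0.5127, -0.1932, 0.1544]
tool_rot: [0.826, 3.03, -0.0]
ft_force: [-0.3, 0.0, 0.4]
grip_width: 1.004
grip_force: 0.0
t 4.45 pos [ 0.5127 -0.1932  0.1544] slide [ 0.001 -0.003  0.002] ang [ 0.     0.002 -0.001] q [ 0.82  0.17 -0.56  1.76  0.1   1.24  1.27] grip 1.004 0.0 F [-0.3  0.   0.4]
time: 5.25
position: [0.5121, -0.1931, 0.1534]
tool_rot: [0.827, 3.031, -0.0]
ft_force: [-0.5, -0.4, 0.7]
grip_width: 0.356
grip_force: 0.0
```

```bash
python3 -m inch '[{"slide":[0,0,0],"angular":[0,0,0],"claw":-1},{"slide":[0,0,0],"angular":[0,0,0],"claw":-1},{"slide":[0,0,0],"angular":[0,0,0],"claw":-1},{"slide":[0,0,0],"angular":[0,0,0],"claw":-1}]' 30
python3 -m inch '[{"slide":[0,0,-0.04],"angular":[0,0,0],"claw":-1},{"slide":[0,0,-0.12],"angular":[0,0,0],"claw":-1},{"slide":[0,0,-0.2],"angular":[0,0,0],"claw":-1},{"slide":[0,0,-0.2],"angular":[0,0,0],"claw":-1},{"slide":[0,0,-0.2],"angular":[0,0,0],"claw":-1}]' 30
python3 go.py .512 -.193 .40 59.5
```

```text
time: 5.65
position: [0.5121, -0.1931, 0.1534]
tool_rot: [0.827, 3.031, -0.0]
ft_force: [0.5, -0.3, -1.0]
grip_width: 0.032
grip_force: 0.0
time: 6.15
position: [0.5124, -0.1932, 0.2039]
tool_rot: [0.826, 3.03, -0.001]
ft_force: [-0.1, -0.6, -0.4]
grip_width: 0.006
grip_force: 0.0
t 6.15 pos [ 0.5124 -0.1932  0.2039] slide [ 0.001 -0.    -0.784] ang [-0.     0.002 -0.   ] q [ 0.83  0.14 -0.56  1.69  0.08  1.34  1.29] grip 0.006 0.0 F [-0.1 -0.6 -0.4]
```

Run:
```python
from h import *
im=shot('wrist');P=cloud(im);a=im['color']
X=P.reshape(-1,3);X=X[np.all((X>[.40,-.29,.02])&(X<[.62,-.09,.175]),1)]
for lo in(.145,.15,.02):
    Y=X[X[:,2]>lo];r=cv2.minAreaRect((Y[:,:2]*1000).astype(np.float32));print(len(Y),np.round(r[0],1),np.round(r[1],1),r[2],np.median(Y[:,2]))
s=shot('side');P2=cloud(s);
X=P2.reshape(-1,3);X=X[np.all((X>[.40,-.29,.02])&(X<[.62,-.09,.175]),1)];print(X.min(0),X.max(0))
b=cv2.resize(s['color'][100:240,270:450],(560,436))
a=cv2.resize(a,(560,350));a=cv2.copyMakeBorder(a,0,86,0,0,cv2.BORDER_CONSTANT)
cv2.imwrite('pics/w2.png',cv2.resize(np.hstack([a,b]),(800,311))[...,::-1])
```

```text
1840 [ 498.8 -186.5] [25.5 58.5] 59.92695236206055 0.15780026733419633
1601 [ 502.2 -188.5] [25.5 50.6] 59.9205207824707 0.15801998144047252
3571 [ 499.9 -186.7] [ 59.2 124.6] 58.93418502807617 0.14616903480205864
[ 0.43192051 -0.24785001  0.0203006 ] [ 0.5879838  -0.12967522  0.16073529]
```

View pics/w2.png

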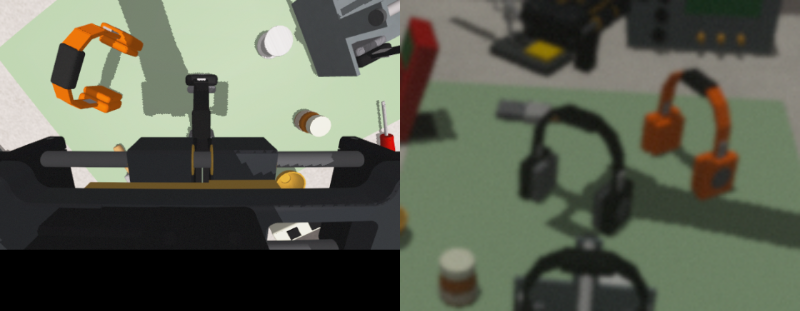

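The wrist view (left) shows the fingers shut with nothing between them, and the headset still standing undisturbed. The side view (right) shows no gripper above the headset, so I need the full frames to see where the arm is.

Run:
```python
from h import *
t=shot('top');s=shot('side')
cv2.imwrite('pics/ts.png',cv2.resize(np.vstack([t['color'],s['color']]),(480,600))[...,::-1])
w=shot('wrist');T=np.linalg.inv(w['extrinsics'])
st=ctrl.get_state();M=R.from_rotvec(st['tool_rot'])
P=cloud(w);L=M.inv().apply((P-st['position']).reshape(-1,3)).reshape(P.shape)
print(np.round(w['tool_from_camera'],3).tolist())
for v in range(200,300,12): print(v,[np.round(L[v,u],3).tolist() for u in (310,323,340)])
m=(abs(L[...,2])<.06)&(abs(L[...,1])<.1)&(L[...,2]<.03);X=L[m];print(len(X),np.nanpercentile(X,[0,5,50,95,100],axis=0).round(3).tolist())
```

```text
[[0.0, 0.969, 0.249, 0.067], [1.0, 0.0, -0.001, 0.0], [-0.001, 0.249, -0.969, -0.183], [0.0, 0.0, 0.0, 1.0]]
200 [[0.007, -0.011, 0.045], [0.007, 0.0, 0.044], [-0.035, 0.025, 0.202]]
212 [[-0.004, -0.011, 0.046], [-0.004, 0.0, 0.044], [-0.046, 0.023, 0.177]]
224 [[0.011, -0.008, -0.026], [0.01, 0.0, -0.023], [0.037, 0.006, -0.1]]
236 [[0.036, -0.004, -0.106], [0.009, 0.0, -0.042], [0.036, 0.005, -0.107]]
248 [[0.032, -0.004, -0.107], [0.032, 0.0, -0.107], [0.033, 0.005, -0.11]]
260 [[0.029, -0.004, -0.109], [0.029, 0.0, -0.108], [0.031, 0.005, -0.112]]
272 [[0.025, -0.004, -0.108], [0.004, 0.0, -0.071], [0.027, 0.005, -0.112]]
284 [[0.011, -0.005, -0.093], [-0.003, 0.0, -0.071], [0.021, 0.005, -0.109]]
296 [[0.023, -0.003, -0.118], [0.023, 0.0, -0.118], [0.023, 0.005, -0.118]]
564 [[0.007, -0.008, -0.054], [0.009, -0.007, -0.049], [0.01, 0.0, -0.036], [0.011, 0.008, -0.022], [0.012, 0.009, -0.02]]
```

View pics/ts.png

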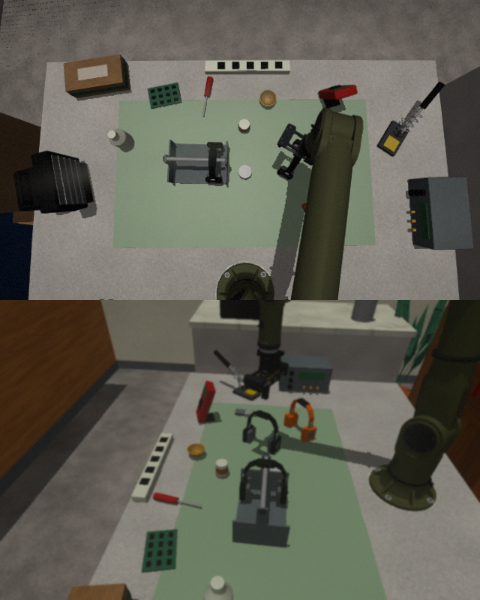

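The top frame shows the gripper over the headset at about (300,150). The side frame shows it well above the crown, at about (265,375). The wrist depth puts the visible fingertips about 20 mm behind the TCP instead of 11 mm ahead, so I'll check that with the side camera.

Run:
```python
from h import *
for c in('side','top'):
    im=shot(c);P=cloud(im).reshape(-1,3)
    X=P[(np.hypot(P[:,0]-.512,P[:,1]+.193)<.035)&(P[:,2]>.10)]
    print(c,np.histogram(X[:,2],bins=np.arange(.10,.35,.01)))
    Y=X[X[:,2]>.17]; Y=Y[Y[:,2].argsort()][:12]; print(np.round(Y,3).tolist())
w=shot('wrist');P=cloud(w);st=ctrl.get_state();M=R.from_rotvec(st['tool_rot']);L=M.inv().apply((P-st['position']).reshape(-1,3)).reshape(P.shape)
for v in range(208,234,2): print(v,np.round(L[v,316],3),np.round(L[v,331],3),w['color'][v,316])
```

```text
side (array([  0,   0,   0,   0,  48, 136,   2,   0,   0,   0,   0,   0,  23,
        31,  29,  28,  27,  17,   2,   1,   1,  59,  51, 110]), array([0.1 , 0.11, 0.12, 0.13, 0.14, 0.15, 0.16, 0.17, 0.18, 0.19, 0.2 ,
       0.21, 0.22, 0.23, 0.24, 0.25, 0.26, 0.27, 0.28, 0.29, 0.3 , 0.31,
       0.32, 0.33, 0.34]))
[[0.521, -0.19, 0.223], [0.498, -0.192, 0.223], [0.518, -0.188, 0.224], [0.501, -0.189, 0.225], [0.509, -0.181, 0.225], [0.512, -0.181, 0.225], [0.515, -0.185, 0.226], [0.504, -0.181, 0.226], [0.504, -0.185, 0.227], [0.499, -0.191, 0.227], [0.518, -0.189, 0.227], [0.51, -0.184, 0.227]]
top (array([  0,   0,   0,   0,   7,  77,  10,   0,   0,   0,   0,   0,   0,
         0,   2,   2,   1,   0,   0,   2,   6, 115,  11,  31]), array([0.1 , 0.11, 0.12, 0.13, 0.14, 0.15, 0.16, 0.17, 0.18, 0.19, 0.2 ,
       0.21, 0.22, 0.23, 0.24, 0.25, 0.26, 0.27, 0.28, 0.29, 0.3 , 0.31,
       0.32, 0.33, 0.34]))
[[0.498, -0.195, 0.247], [0.501, -0.193, 0.247], [0.498, -0.196, 0.253], [0.5, -0.193, 0.256], [0.499, -0.195, 0.261], [0.526, -0.164, 0.298], [0.521, -0.161, 0.299], [0.536, -0.17, 0.
[... 194 characters left out ...]
002  0.007  0.045] [33 31 30]
212 [-0.004 -0.006  0.045] [-0.004  0.007  0.044] [34 32 34]
214 [-0.006 -0.006  0.044] [-0.006  0.007  0.045] [33 31 31]
216 [-0.007 -0.006  0.044] [-0.008  0.007  0.047] [34 35 33]
218 [-0.01  -0.006  0.045] [-0.009  0.007  0.044] [33 34 34]
220 [-0.011 -0.006  0.045] [-0.011  0.007  0.045] [33 34 32]
222 [-0.013 -0.006  0.045] [-0.013  0.007  0.045] [34 32 31]
224 [ 0.009 -0.004 -0.022] [ 0.009  0.005 -0.023] [28 25 29]
226 [ 0.009 -0.004 -0.025] [ 0.01   0.005 -0.027] [30 29 31]
228 [ 0.009 -0.004 -0.03 ] [ 0.009  0.005 -0.029] [35 32 35]
230 [ 0.01  -0.004 -0.034] [ 0.009  0.005 -0.032] [30 26 29]
232 [ 0.009 -0.004 -0.036] [ 0.009  0.005 -0.036] [32 30 33]
```

Both cameras put the shut fingertips at z ≈ 0.223 while the TCP reads 0.204. So the real tips sit about 20 mm behind the reported TCP, and the fingers closed above the crown. I'll open, re-measure the tips, and go about 31 mm lower.

```bash
python3 -m inch '[{"slide":[0,0,0],"angular":[0,0,0],"claw":0},{"slide":[0,0,0],"angular":[0,0,0],"claw":0},{"slide":[0,0,0],"angular":[0,0,0],"claw":0},{"slide":[0,0,0],"angular":[0,0,0],"claw":0},{"slide":[0,0,0],"angular":[0,0,0],"claw":0},{"slide":[0,0,0],"angular":[0,0,0],"claw":0},{"slide":[0,0,0],"angular":[0,0,0],"claw":0}]'
python3 - <<'E'
from h import *
w=shot('wrist');P=cloud(w);st=ctrl.get_state();M=R.from_rotvec(st['tool_rot']);L=M.inv().apply((P-st['position']).reshape(-1,3))
X=L[(abs(L[:,1])<.06)&(L[:,2]<.025)&(L[:,2]>-.06)]
for s in(-1,1):
    Y=X[X[:,1]*s>0];print(s,len(Y),Y.min(0).round(3),Y.max(0).round(3))
X=P.reshape(-1,3);X=X[np.all((X>[.40,-.29,.02])&(X<[.62,-.09,.175]),1)];Y=X[X[:,2]>.15]
r=cv2.minAreaRect((Y[:,:2]*1000).astype(np.float32));print(np.round(r[0],1),np.round(r[1],1),r[2])
E
python3 go.py .512 -.1935 .123 59.5
```

```text
time: 7.25
position: [0.5122, -0.1931, 0.2035]
tool_rot: [0.826, 3.031, -0.0]
ft_force: [0.4, -0.1, -1.1]
grip_width: 0.483
grip_force: 0.0
-1 479 [-0.01  -0.031 -0.06 ] [ 0.011 -0.02  -0.02 ]
1 478 [-0.01   0.021 -0.06 ] [ 0.011  0.032 -0.02 ]
[ 511.5 -193.8] [25.5 72.3] 59.96549987792969
t 7.3 pos [ 0.5121 -0.1931  0.2035] slide [-0.    -0.002  0.322] ang [-0.  0. -0.] q [ 0.83  0.14 -0.56  1.69  0.08  1.34  1.29] grip 0.492 0.0 F [0.7 0.5 0.8]
```

```bash
python3 -m inch '[{"slide":[0,0,0.1],"angular":[0,0,0],"claw":0},{"slide":[0,-0.002,0.2],"angular":[0,0,0],"claw":0},{"slide":[0,-0.002,0.26],"angular":[0,0,0],"claw":0},{"slide":[0,-0.002,0.3],"angular":[0,0,0],"claw":0},{"slide":[0,-0.002,0.322],"angular":[0,0,0],"claw":0},{"slide":[0,-0.002,0.322],"angular":[0,0,0],"claw":0},{"slide":[0,-0.002,0.322],"angular":[0,0,0],"claw":0}]' 30
python3 -m inch '[{"slide":[0,0,0],"angular":[0,0,0],"claw":-1},{"slide":[0,0,0],"angular":[0,0,0],"claw":-1},{"slide":[0,0,0],"angular":[0,0,0],"claw":-1},{"slide":[0,0,0],"angular":[0,0,0],"claw":-1},{"slide":[0,0,0],"angular":[0,0,0],"claw":-1},{"slide":[0,0,0],"angular":[0,0,0],"claw":-1},{"slide":[0,0,0],"angular":[0,0,0],"claw":-1}]' 35
python3 go.py .512 -.1935 .123 59.5
```

```text
time: 8.0
position: [0.5125, -0.1937, 0.1238]
tool_rot: [0.826, 3.03, -0.0]
ft_force: [0.0, 0.2, 0.3]
grip_width: 0.498
grip_force: 0.0
time: 8.7
position: [0.512, -0.1938, 0.1233]
tool_rot: [0.827, 3.03, -0.001]
ft_force: [-0.6, 0.3, 3.0]
grip_width: 0.292
grip_force: 35.0
t 8.7 pos [ 0.512  -0.1938  0.1233] slide [0.001 0.001 0.001] ang [-0.001  0.001 -0.001] q [ 0.82  0.2  -0.56  1.79  0.11  1.18  1.26] grip 0.292 35.0 F [-0.6  0.3  3. ]
```

```bash
python3 -m inch '[{"slide":[0,0,-0.03],"angular":[0,0,0],"claw":-1},{"slide":[0,0,-0.1],"angular":[0,0,0],"claw":-1},{"slide":[0,0,-0.2],"angular":[0,0,0],"claw":-1},{"slide":[0,0,-0.32],"angular":[0,0,0],"claw":-1},{"slide":[0,0,-0.46],"angular":[0,0,0],"claw":-1},{"slide":[0,0,-0.6],"angular":[0,0,0],"claw":-1},{"slide":[0,0,-0.74],"angular":[0,0,0],"claw":-1},{"slide":[0,0,-0.86],"angular":[0,0,0],"claw":-1},{"slide":[0,0,-0.93],"angular":[0,0,0],"claw":-1},{"slide":[0,0,-0.96],"angular":[0,0,0],"claw":-1}]'
python3 go.py .505 0.01 .363 73;python3 go.py .502 0.216 .363 88
```

```text
time: 9.7
position: [0.5124, -0.1932, 0.3648]
tool_rot: [0.825, 3.029, -0.0]
ft_force: [0.1, -0.4, -1.4]
grip_width: 0.293
grip_force: 35.0
t 9.7 pos [ 0.5124 -0.1932  0.3648] slide [0.438 0.685 0.007] ang [ 0.001  0.005 -0.449] q [ 0.83  0.1  -0.56  1.41  0.06  1.65  1.31] grip 0.293 35.0 F [ 0.1 -0.4 -1.4]
t 9.7 pos [ 0.5124 -0.1932  0.3648] slide [0.866 1.389 0.006] ang [-0.     0.005 -0.949] q [ 0.83  0.1  -0.56  1.41  0.06  1.65  1.31] grip 0.293 35.0 F [ 0.1 -0.4 -1.4]
```

```bash
python3 -m inch '[{"slide":[0.03,0.04,0],"angular":[0,0,-0.03],"claw":-1},{"slide":[0.07,0.11,0],"angular":[0,0,-0.08],"claw":-1},{"slide":[0.13,0.21,0],"angular":[0,0,-0.14],"claw":-1},{"slide":[0.19,0.31,0],"angular":[0,0,-0.2],"claw":-1},{"slide":[0.25,0.41,0],"angular":[0,0,-0.26],"claw":-1},{"slide":[0.31,0.51,0],"angular":[0,0,-0.33],"claw":-1},{"slide":[0.37,0.59,0],"angular":[0,0,-0.4],"claw":-1},{"slide":[0.41,0.65,0],"angular":[0,0,-0.44],"claw":-1},{"slide":[0.44,0.69,0],"angular":[0,0,-0.45],"claw":-1},{"slide":[0.44,0.69,0],"angular":[0,0,-0.45],"claw":-1}]'
python3 go.py .502 0.216 .363 88
```

```text
time: 10.7
position: [0.5045, 0.0129, 0.3631]
tool_rot: [0.46, 3.107, 0.0]
ft_force: [0.0, -0.6, -1.0]
grip_width: 0.294
grip_force: 35.0
t 10.7 pos [0.5045 0.0129 0.3631] slide [0.245 0.775 0.001] ang [ 0.     0.001 -0.495] q [ 0.66  0.01 -0.73  1.5   0.    1.64  1.2 ] grip 0.294 35.0 F [ 0.  -0.6 -1. ]
```

```bash
python3 -m inch '[{"slide":[0.01,0.04,0],"angular":[0,0,-0.03],"claw":-1},{"slide":[0.04,0.12,0],"angular":[0,0,-0.08],"claw":-1},{"slide":[0.07,0.22,0],"angular":[0,0,-0.14],"claw":-1},{"slide":[0.1,0.33,0],"angular":[0,0,-0.2],"claw":-1},{"slide":[0.14,0.44,0],"angular":[0,0,-0.26],"claw":-1},{"slide":[0.17,0.55,0],"angular":[0,0,-0.33],"claw":-1},{"slide":[0.2,0.64,0],"angular":[0,0,-0.4],"claw":-1},{"slide":[0.225,0.72,0],"angular":[0,0,-0.46],"claw":-1},{"slide":[0.245,0.775,0],"angular":[0,0,-0.49],"claw":-1},{"slide":[0.245,0.775,0],"angular":[0,0,-0.49],"claw":-1}]'
python3 go.py .502 0.216 .363 88
python3 - <<'E'
from h import *
for c in('wrist','side','top'):
    im=shot(c);P=cloud(im).reshape(-1,3);np.savez(c+'2.npz',P=P)
    X=P[np.all((P>[.40,.15,.215])&(P<[.60,.26,.31]),1)]
    if len(X)>20:
        print(c,len(X),X.min(0).round(3),X.max(0).round(3))
    if c!='top': save(im,'p_'+c)
a=cv2.imread('pics/p_wrist.png');b=cv2.imread('pics/p_side.png')[100:380,200:500]
cv2.imwrite('pics/p.png',np.hstack([cv2.resize(a,(440,275)),cv2.resize(b,(295,275))]))
E
```

```text
time: 11.7
position: [0.5014, 0.2181, 0.363]
tool_rot: [-0.053, -3.14, -0.003]
ft_force: [-0.1, -0.0, -1.8]
grip_width: 0.298
grip_force: 35.0
t 11.7 pos [0.5014 0.2181 0.363 ] slide [-0.003 -0.008 -0.   ] ang [ 0.004 -0.001  0.002] q [ 0.38  0.15 -0.94  1.4   0.12  1.65  0.99] grip 0.298 35.0 F [-0.1 -0.  -1.8]
wrist 1556 [0.424 0.191 0.282] [0.578 0.25  0.309]
side 1399 [0.425 0.186 0.241] [0.579 0.251 0.31 ]
top 34 [0.568 0.181 0.258] [0.579 0.201 0.306]
```

View pics/p.png

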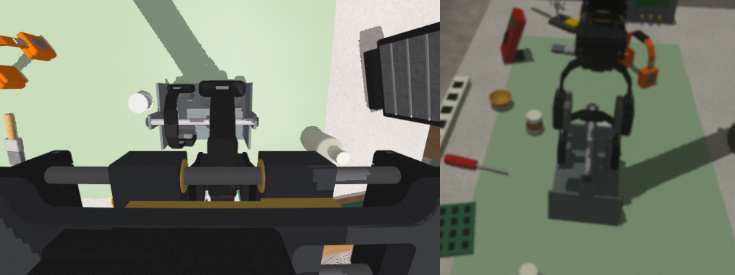

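The wrist view shows the held headset at about (222,100), beside the hung one at (178,115) and between the rack plates. The side view shows it level above the bar. The cloud gives it centred at x ≈ 0.5015 with y from 0.186 to 0.251.

```bash
python3 -m inch '[{"slide":[0,-0.006,0.03],"angular":[0,0,0],"claw":-1},{"slide":[0,-0.006,0.1],"angular":[0,0,0],"claw":-1},{"slide":[0,-0.006,0.2],"angular":[0,0,0],"claw":-1},{"slide":[0,-0.006,0.31],"angular":[0,0,0],"claw":-1},{"slide":[0,-0.006,0.42],"angular":[0,0,0],"claw":-1},{"slide":[0,-0.006,0.53],"angular":[0,0,0],"claw":-1},{"slide":[0,-0.006,0.63],"angular":[0,0,0],"claw":-1},{"slide":[0,-0.006,0.71],"angular":[0,0,0],"claw":-1},{"slide":[0,-0.006,0.76],"angular":[0,0,0],"claw":-1},{"slide":[0,-0.006,0.76],"angular":[0,0,0],"claw":-1}]'
python3 go.py .502 0.216 .148 88
```

```text
time: 12.85
position: [0.5018, 0.211, 0.1711]
tool_rot: [-0.066, -3.138, 0.002]
ft_force: [-0.6, 0.7, -0.8]
grip_width: 0.291
grip_force: 35.0
t 12.85 pos [0.5018 0.211  0.1711] slide [-0.     0.02   0.092] ang [-0.003 -0.006 -0.013] q [ 0.38  0.22 -0.92  1.73  0.18  1.29  0.94] grip 0.291 35.0 F [-0.6  0.7 -0.8]
```

```bash
python3 -m inch '[{"slide":[0,0.015,0.02],"angular":[0,0,0],"claw":-1},{"slide":[0,0.02,0.04],"angular":[0,0,0],"claw":-1},{"slide":[0,0.02,0.055],"angular":[0,0,0],"claw":-1},{"slide":[0,0.02,0.068],"angular":[0,0,0],"claw":-1},{"slide":[0,0.02,0.078],"angular":[0,0,0],"claw":-1},{"slide":[0,0.02,0.084],"angular":[0,0,0],"claw":-1},{"slide":[0,0.02,0.087],"angular":[0,0,0],"claw":-1},{"slide":[0,0.02,0.09],"angular":[0,0,0],"claw":-1},{"slide":[0,0.02,0.09],"angular":[0,0,0],"claw":-1}]'
python3 go.py .502 0.216 .148 88
```

```text
time: 13.75
position: [0.5029, 0.2176, 0.1504]
tool_rot: [0.063, 3.141, -0.0]
ft_force: [0.7, -1.1, -1.9]
grip_width: 0.289
grip_force: 35.0
t 13.75 pos [0.5029 0.2176 0.1504] slide [ 0.003 -0.007  0.01 ] ang [-0.    0.   -0.01] q [ 0.36  0.24 -0.92  1.75  0.2   1.25  0.92] grip 0.289 35.0 F [ 0.7 -1.1 -1.9]
```

```bash
python3 -m inch '[{"slide":[0,0,0.004],"angular":[0,0,0],"claw":-1},{"slide":[0,0,0.008],"angular":[0,0,0],"claw":-1},{"slide":[0,0,0.01],"angular":[0,0,0],"claw":-1},{"slide":[0,0,0.01],"angular":[0,0,0],"claw":-1}]'
python3 go.py .502 0.216 .148 88
python3 -m inch '[{"slide":[0,0,0.002],"angular":[0,0,0],"claw":-1},{"slide":[0,0,0.004],"angular":[0,0,0],"claw":-1},{"slide":[0,0,0.004],"angular":[0,0,0],"claw":-1}]'
```

```text
time: 14.15
position: [0.503, 0.2177, 0.1482]
tool_rot: [0.063, 3.141, -0.0]
ft_force: [-1.2, -0.9, 0.4]
grip_width: 0.298
grip_force: 35.0
t 14.15 pos [0.503  0.2177 0.1482] slide [ 0.004 -0.007  0.001] ang [-0.    0.   -0.01] q [ 0.36  0.24 -0.92  1.75  0.2   1.25  0.91] grip 0.298 35.0 F [-1.2 -0.9  0.4]
time: 14.45
position: [0.5031, 0.2177, 0.1481]
tool_rot: [0.063, 3.14, -0.001]
ft_force: [-3.9, -1.7, 7.8]
grip_width: 0.293
grip_force: 35.0
```

It's resting on the bar, with about 8 N upward on the tool. Releasing.

```bash
python3 -m inch '[{"slide":[0,0,-0.003],"angular":[0,0,0],"claw":-0.3},{"slide":[0,0,-0.003],"angular":[0,0,0],"claw":-0.2},{"slide":[0,0,-0.003],"angular":[0,0,0],"claw":-0.1},{"slide":[0,0,-0.003],"angular":[0,0,0],"claw":0},{"slide":[0,0,-0.003],"angular":[0,0,0],"claw":0},{"slide":[0,0,-0.003],"angular":[0,0,0],"claw":0},{"slide":[0,0,-0.003],"angular":[0,0,0],"claw":0}]'
python3 -m inch '[{"slide":[0,0,-0.03],"angular":[0,0,0],"claw":0},{"slide":[0,0,-0.08],"angular":[0,0,0],"claw":0},{"slide":[0,0,-0.16],"angular":[0,0,0],"claw":0},{"slide":[0,0,-0.3],"angular":[0,0,0],"claw":0},{"slide":[0,0,-0.45],"angular":[0,0,0],"claw":0},{"slide":[0,0,-0.6],"angular":[0,0,0],"claw":0},{"slide":[0,0,-0.6],"angular":[0,0,0],"claw":0},{"slide":[0,0,-0.6],"angular":[0,0,0],"claw":0},{"slide":[0,0,-0.6],"angular":[0,0,0],"claw":0}]'
python3 - <<'E'
from h import *
ims=[]
A=[]
for c in('wrist','side'):
    im=shot(c);P=cloud(im).reshape(-1,3);A.append(P);save(im,'f_'+c)
A=np.concatenate(A)
for n,y0,y1 in(('new',.17,.265),('hung',.09,.145)):
    X=A[np.all((A>[.40,y0,.172])&(A<[.60,y1,.20]),1)]
    r=cv2.minAreaRect((X[:,:2]*1000).astype(np.float32));print(n,len(X),np.round(r[0],1),np.round(r[1],1),round(r[2],1),np.percentile(X[:,2],[50,99]).round(4))
    X=A[np.all((A>[.40,y0-.01,.02])&(A<[.60,y1+.01,.12]),1)]
    for s in(.435,.565):
        Y=X[abs(X[:,0]-s)<.03]; print('  cup',len(Y),np.percentile(Y,[1,99],axis=0).round(3).tolist())
a=cv2.imread('pics/f_wrist.png');b=cv2.imread('pics/f_side.png')[150:350,240:460]
cv2.imwrite('pics/f.png',np.hstack([cv2.resize(a,(440,275)),cv2.resize(b,(302,275))]))
E
```

```text
time: 15.15
position: [0.5029, 0.2176, 0.1476]
tool_rot: [-0.063, -3.141, 0.0]
ft_force: [0.4, 0.2, -0.1]
grip_width: 0.499
grip_force: 0.0
time: 16.05
position: [0.5025, 0.2174, 0.297]
tool_rot: [-0.063, -3.14, 0.001]
ft_force: [-0.6, 0.7, -0.3]
grip_width: 0.5
grip_force: 0.0
new 1914 [502.8 219.3] [28.1 83.1] 88.0 [0.1825 0.1849]
  cup 1135 [[0.425, 0.193, 0.049], [0.459, 0.252, 0.117]]
  cup 871 [[0.544, 0.188, 0.038], [0.578, 0.245, 0.114]]
hung 1885 [497.7 117.7] [27.8 85.1] 87.3 [0.1824 0.1847]
  cup 1150 [[0.422, 0.093, 0.034], [0.456, 0.15, 0.116]]
  cup 1188 [[0.542, 0.093, 0.034], [0.575, 0.144, 0.115]]
```

View pics/f.png

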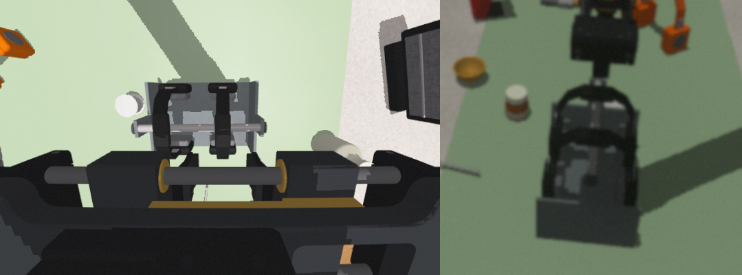

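The wrist view shows both headsets hanging on the bar, at about (172,115) and (223,115), parallel and well apart. Both crowns measure z ≈ 0.183 with yaw 87–88°.

```bash
python3 -c "
from bench import ctrl
print(ctrl.close_job())"
```

```text
the job is handed in; nothing more can be done
None
```

The job is handed in: the headset hangs on the bar's free +y side, about 40 mm from the already hung one. Both crowns are about 18 mm above the bar's top, square to it; the first grasp closed on air and was redone 31 mm lower, and hand-in gave no verdict.

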